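Put the screwdrivers back on their shadow boards

TASK

Pick out the three screwdrivers and lay each one on the grey shadow board that carries the outline in its own colour (red, black, yellow), covering that outline closely: handle on handle, blade on blade. Leave the chisel and the blue pliers where they lie.

Things in the scene. Friction and masses are not known exactly. Their poses are not given: they have to be found in the camera images.
- red_grip (a point): Slotted screwdriver with a red handle, 200 mm long; lies flat, handle diameter 28 mm. Point: on the axis, mid-handle, 14 mm above the bench, near the centre of mass (grip across the handle here). Own y runs along the tool toward the handle's end, which is 50 mm away at +y; the blade tip is 150 mm away at -y. At the start y points roughly toward the robot; it may be rolled about y.
- black_grip (a point): Cross-head screwdriver with a black handle, 200 mm long; lies flat, handle diameter 28 mm. Point: on the axis, mid-handle, 14 mm above the bench, near the centre of mass (grip across the handle here). Own y runs along the tool toward the handle's end, which is 50 mm away at +y; the blade tip is 150 mm away at -y. At the start y points roughly toward the robot; it may be rolled about y.
- yellow_grip (a point): Stubby screwdriver with a yellow handle, 135 mm long; lies flat, handle diameter 24 mm. Point: on the axis, mid-handle, 12 mm above the bench, near the centre of mass (grip across the handle here). Own y runs along the tool toward the handle's end, which is 38 mm away at +y; the blade tip is 98 mm away at -y. At the start y points roughly toward the robot; it may be rolled about y.
- board_red: Fixed grey shadow board, 70 x 230 x 4 mm, with the flat outline of the red screwdriver in red on top. Origin under its centre at bench height; z up; y along it, toward the outline's handle end. The outline runs along the middle line: mid-handle at y = +50 mm, blade tip at y = -100 mm. A tool lying on it has its handle point 18 mm above the bench.
- board_black: Fixed grey shadow board, 70 x 230 x 4 mm, with the flat outline of the black screwdriver in black on top. Origin under its centre at bench height; z up; y along it, toward the outline's handle end. The outline runs along the middle line: mid-handle at y = +50 mm, blade tip at y = -100 mm. A tool lying on it has its handle point 18 mm above the bench.
- board_yellow: Fixed grey shadow board, 70 x 230 x 4 mm, with the flat outline of the short yellow screwdriver in yellow on top. Origin under its centre at bench height; z up; y along it, toward the outline's handle end. The outline runs along the middle line: mid-handle at y = +30 mm, blade tip at y = -68 mm. A tool lying on it has its handle point 16 mm above the bench.
- chisel: Wood chisel with an orange-brown wooden handle, 230 x 26 x 26 mm, loose among the screwdrivers and boards; not a screwdriver, to be left where it is. Origin under its centre; y along it toward the handle.
- pliers: Pliers with blue grips, 58 x 159 x 15 mm, loose on the bench to the left, near the front edge; to be left where they are. Origin under the centre, y along them.
Things that resemble listed ones, but are neither listed nor needed, are in the scene too. Of the things that look like the part that bears black_grip, the larger one is meant.

How it is judged (in metres and radians):
At the end, for the whole second after the job is handed in: Each screwdriver lies released and still on the board of its colour: handle middle within 15 mm of the outline's along and across it and 6 mm of its resting height, axis within 0.2 rad, handle at the handle end; chisel and pliers within 20 mm of their start (y of red_grip in the frame of board_red between 0.035 and 0.065 m and x of red_grip in the frame of board_red between -0.015 and 0.015 m and z of red_grip in the frame of board_red between 0.012 and 0.024 m and angle between the y axis of red_grip and the y axis of board_red, either way round below 0.2 rad and y of board_red in the frame of red_grip below 0 m and linear speed of each of driver_red, driver_black, driver_yellow below 0.02 m/s and angular speed of each of driver_red, driver_black, driver_yellow below 0.2 rad/s and y of black_grip in the frame of board_black between 0.035 and 0.065 m and x of black_grip in the frame of board_black between -0.015 and 0.015 m and z of black_grip in the frame of board_black between 0.012 and 0.024 m and angle between the y axis of black_grip and the y axis of board_black, either way round below 0.2 rad and y of board_black in the frame of black_grip below 0 m and y of yellow_grip in the frame of board_yellow between 0.015 and 0.045 m and x of yellow_grip in the frame of board_yellow between -0.015 and 0.015 m and z of yellow_grip in the frame of board_yellow between 0.01 and 0.022 m and angle between the y axis of yellow_grip and the y axis of board_yellow, either way round below 0.2 rad and y of board_yellow in the frame of yellow_grip below 0 m and distance of each of chisel, pliers from where it was at the start of the episode below 0.02 m); the robot touches nothing.
It fails at once if the chisel moved by more than 30 mm (distance of chisel from where it was at the start of the episode above 0.03 m).
It fails at once if the pliers moved by more than 30 mm (distance of pliers from where it was at the start of the episode above 0.03 m).
It also fails if it takes over 96 s, if anything falls off the work surface, if the arm or the gripper's body presses on something with over 40 N, if the wrist force passes 120 N, or if a joint passes its speed limit or range.

ROBOT

A 7-joint arm with a two-finger parallel gripper is mounted at the origin on a cart in front of the work surface, level with it; the furniture and walls round the work are solid. World frame = base frame: x ahead of the robot, y to its left, z up, the work surface at z = 0. Lengths are in mm, angles in degrees, forces in N, time in s.
With the tool pointing down it reaches from about 375 to 925 mm from the base axis. Payload 3.1 kg.
Tool frame: the origin (TCP) lies on the centre line of the jaws, within the pads' length; the fingertips stand 19 mm ahead of it and the grasp point (between the pads) is the TCP; z points along the fingers, y is the line along which they close (so a half turn about z gives the same grasp; the last joint's range is limited). The gripper opens to 85 mm and grips with 20 to 120 N. Pads are 22 mm wide; open, the fingers measure 114 mm over their backs; the gripper's body (76 mm by 85 mm) begins 54 mm behind the grasp point. The pads swing forward as they close: fully open they stand 13 mm farther back than shut.
Start: joints at [64.813, 21.939, 2.515, 91.553, -1.026, 66.532, -2.859], TCP at [217.888, -612.395, 250.269] pointing down, gripper open.
Joint ranges: [-149.38, 149.38], [-23.57, 123.04], [-84.95, 90], [0, 143.3], [-89.99, 269.99], [3.08, 112.72], [-163.45, 163.45]. Speed limits (degrees/s): [159.86, 159.86, 180, 180, 180, 180, 180].

INTERFACE

Orientations are given as [roll, pitch, yaw] about the fixed x, y, z axes, in that order (R = Rz(yaw) Ry(pitch) Rx(roll)).
In Python, from cell import readout, cams, robot gives the robot as it stands.
- The arm moves only by the tool carry_out, never from a script. Its argument "plan" is a list of rows, each an object with "xyz": the shift along the tool's x, y, z in mm, a list of three; "spin": the turn about the tool's z in rad. In form: [{"xyz": [tx, ty, tz], "spin": spin}, ...]. A call has 1 to 20 rows; each row shifts and turns the commanded pose from where the row before left it, along the tool's axes as they then stand; what a row does not reach is not made up. A row lasts 1/8 s, in which the tool goes at most 62.5 mm and 10.7 degrees, less where a joint would pass 70% of its speed; a pose out of reach is approached as far as the arm can. A call is refused whole if a number of a shift passes 62.5 or a number of a turn 0.188, either way. A call with a gripper value outside its range is refused whole. "grip" is the opening, from -1 (shut) to 1 (fully open), set as the call begins (left out, the last holds). The fingers move at their own pace and stop on an object; "newtons" is the grip in N (left out, the last holds). Time passes only in rows, so rows that do not move let the fingers close. It gives the time, the measured TCP pose, the force, the opening and the grip force at its end, in the units of the state.
- readout.get_state(): the state, without advancing time (a new reading comes with each control period).
- cams.camera(name): name is "scene" or "side" or "wrist"; returns a dict with "frame" (384x512x3 uint8, red, green, blue), "fovy" (degrees; the focal length in pixels is half the picture's height over the tangent of half this angle, whatever the lens; pixels are square), "cx", "cy" (the principal point, pixels), "world_from_camera" (4x4, takes a point from camera to world coordinates). Camera axes: x right, y up, looking along -z (the intrinsics and any distortion apply to the point x, -y, -z); pixel columns grow to the right and rows downward; lengths in mm; the calibration is good to about 2 mm. The wrist camera is an equidistant fisheye: a pixel r from the principal point sees the ray r / f radians off the axis. A picture is of the moment at which its call begins. There is no depth.
- robot.sign_off(): hands the job in; it is judged then, once.
The state is a dict: "time": time; "q": joint angles; "qvel": joint speeds; "joint_torque": joint torques, N m; "tcp_pos": TCP position; "orientation": TCP orientation; "force": force on the tool from outside, world axes, zero at the start; "moment": the same for the moment, N m; "finger_gap": finger opening in mm; "grasp_force": force on a finger pad.
Only numpy, scipy, OpenCV 4.12 (cv2) and the standard library are available. Lean on these libraries where they do the work, as an engineer would, in place of code of your own. Each camera call takes 0.05 s, during which the arm holds its last target. There are 200 camera calls.

## Working session

There is one attempt and no reset: what is moved stays moved. The work goes in short steps, Python scripts to look and compute and a tool call to move; the robot and the scene stay as the last step left them, time stands still between calls to the robot, and variables do not carry over. Pictures are saved under pics/ and viewed, at most 14 in all, crops included, and the job is handed in when it is done.

Besides the shell and the picture viewer there is one more tool, called after ">>>" by a JSON object that holds its "op" and its "data", one argument or row to a line. carry_out: Moves the arm, as the interface text tells. Its arguments: {"type":"object","properties":{"plan":{"type":"array","items":{"type":"object","properties":{"xyz":{"type":"array","items":{"type":"number"}},"spin":{"type":"number"}}}},"grip":{"type":"number"},"newtons":{"type":"number"}},"required":["plan"]}

```bash
ls; mkdir -p pics; cat > h.py <<'E'
import numpy as np, cv2
from cell import readout, cams, robot
def shot(n,fn=None):
    c=cams.camera(n)
    if fn: cv2.imwrite('pics/'+fn,cv2.cvtColor(c['frame'],cv2.COLOR_RGB2BGR))
    return c
E
python3 - <<'E'
from h import *
for n in('scene','side','wrist'):
    c=shot(n,n+'0.png'); print(n,c['fovy'],c['cx'],c['cy'],np.round(c['world_from_camera'],3).tolist(),[k for k in c])
print(readout.get_state())
a=cv2.imread('pics/scene0.png');b=cv2.imread('pics/side0.png')
cv2.imwrite('pics/s2.png',cv2.resize(a,(800,600),interpolation=cv2.INTER_CUBIC))
E
```

```text
pics
scene 53.96652096959476 259.58293900529435 192.84820375189489 [[-0.561, 0.535, -0.632, -373.114], [-0.828, -0.346, 0.442, 510.001], [0.018, 0.771, 0.637, 912.713], [0.0, 0.0, 0.0, 1.0]] ['frame', 'fovy', 'cx', 'cy', 'world_from_camera']
side 51.90427236998576 248.1341674492427 196.0778843434797 [[0.971, 0.134, -0.199, 188.194], [-0.24, 0.59, -0.771, -1170.406], [0.014, 0.796, 0.605, 900.117], [0.0, 0.0, 0.0, 1.0]] ['frame', 'fovy', 'cx', 'cy', 'world_from_camera']
wrist 65.70646984690485 253.21665066819506 185.52556159741064 [[0.335, 0.891, 0.305, 296.16], [-0.942, 0.317, 0.107, -584.442], [-0.001, -0.324, 0.946, 372.409], [0.0, 0.0, 0.0, 1.0]] ['frame', 'fovy', 'cx', 'cy', 'world_from_camera']
{'time': 0.15, 'q': array([64.81242489, 21.98298572,  2.51187079, 91.62850081, -1.02382222,
       66.53120121, -2.85838072]), 'qvel': array([ 0.01314194, -0.12625244, -0.03576892, -0.31445184,  0.01975319,
       -0.09625634,  0.10361382]), 'joint_torque': array([ 1.47952804e-03, -4.34051800e+01,  1.02652531e+00, -2.49978590e+01,
        1.07224466e-02,  7.29658423e-03,  9.37189867e-06]), 'tcp_pos': array([ 217.63655945, -611.73875552,  249.1547541 ]), 'orientation': array([-1.79880029e+02,  7.74191519e-03,  1.95900032e+01]), 'force': array([ 0.2802979 , -0.15847408, -0.07091447]), 'moment': array([-0.02690497, -0.01368247, -0.04352705]), 'grasp_force': 0.0, 'finger_gap': 85.49033824918514}
```

View pics/s2.png

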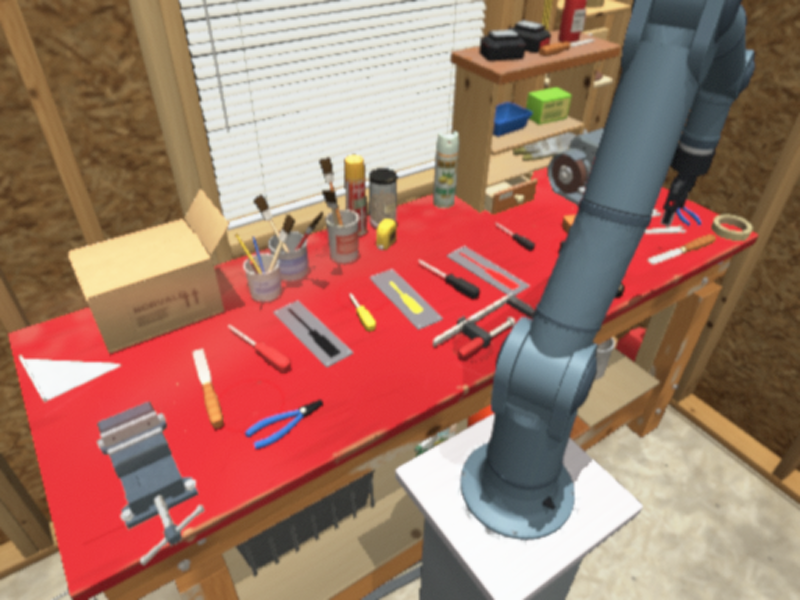

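View pics/side0.png

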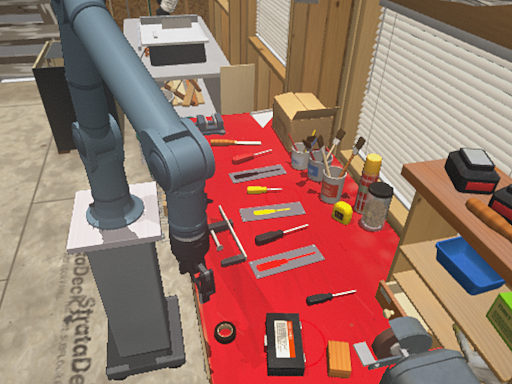

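Scene (800×600) shows, left to right: chisel (207,388), red driver (265,350), black board (313,333), yellow driver (363,312), yellow board (405,297), large black driver (455,280), red board (487,272), small black decoy (518,237). The pliers are at (285,425) and there is a clamp at (475,325). I'll cast the views onto the bench plane.

```bash
cat >> h.py <<'E'
def K(c):
    f=192/np.tan(np.radians(c['fovy']/2)); return f
def px(c,P):
    W=np.asarray(c['world_from_camera']); p=(np.atleast_2d(P)-W[:3,3])@W[:3,:3]; x,y,z=p[:,0],-p[:,1],-p[:,2]; f=K(c)
    if 'fish' in c:
        r=np.hypot(x,y); t=np.arctan2(r,z); s=f*t/np.maximum(r,1e-9); return np.c_[c['cx']+s*x,c['cy']+s*y]
    return np.c_[c['cx']+f*x/z,c['cy']+f*y/z]
def rect(c,z,x0,x1,y0,y1,s=1.):
    # top-down view at height z: columns = -y (left->right), rows = -x (far at top)
    xs=np.arange(x1,x0,-1/s); ys=np.arange(y1,y0,-1/s); Y,X=np.meshgrid(ys,xs)
    uv=px(c,np.c_[X.ravel(),Y.ravel(),np.full(X.size,z)]).astype(np.float32).reshape(X.shape+(2,))
    return cv2.cvtColor(cv2.remap(c['frame'],uv[...,0],uv[...,1],cv2.INTER_LINEAR),cv2.COLOR_RGB2BGR)
E
python3 - <<'E'
from h import *
for n in('scene','side'):
    r=rect(cams.camera(n),4,300,850,-420,600,.78)
    for i in range(0,r.shape[1],78): r[:4,i]=255   # tick each 100mm from y=600
    for i in range(0,r.shape[0],39): r[i,:6]=255   # each 50mm from x=850
    cv2.imwrite(f'pics/r_{n}.png',r); print(r.shape)
E
```

```text
(430, 796, 3)
(430, 796, 3)
```

View pics/r_scene.png

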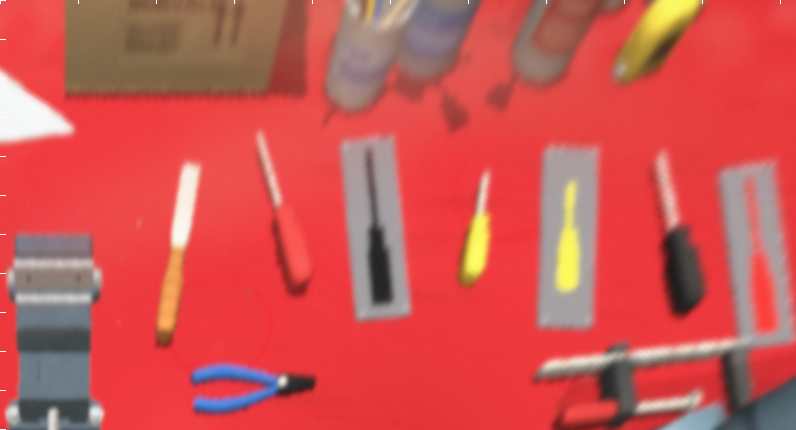

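View pics/r_side.png

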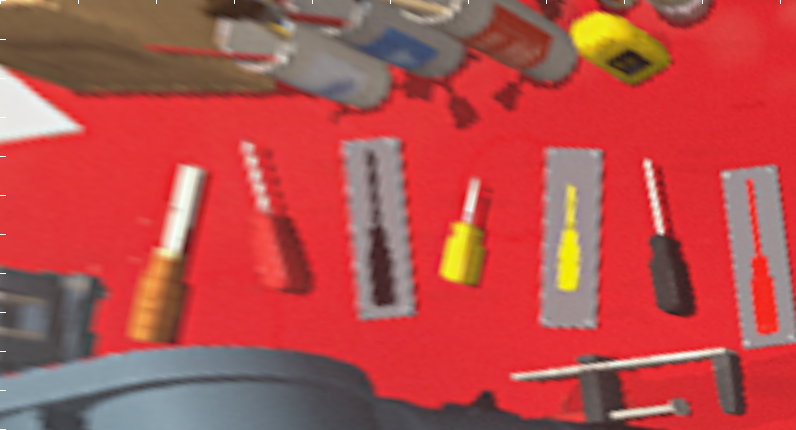

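Both rectified views agree: boards at columns ~375, 568 and 757; tools at ~285, 475 and 670; the clamp sits just below the red board's handle end (735,345). Next I'll measure with masks at the proper heights.

```bash
cat > m.py <<'E'
from h import *
S=2.;X0,X1,Y0,Y1=380,780,-420,330
w=lambda p:np.array([X1-p[1]/S,Y1-p[0]/S])
def boxy(P):
    (c,(a,b),t)=cv2.minAreaRect(P.astype(np.float32)); bx=cv2.boxPoints((c,(a,b),t))
    e1,e2=bx[1]-bx[0],bx[2]-bx[1]; L=e1 if np.hypot(*e1)>np.hypot(*e2) else e2
    L=L if L[0]<0 else -L  # toward robot (-x)
    return c,max(a,b),min(a,b),np.degrees(np.arctan2(L[1],L[0]))
def blobs(mask,amin):
    cs,_=cv2.findContours(mask.astype(np.uint8),cv2.RETR_EXTERNAL,cv2.CHAIN_APPROX_NONE)
    out=[]
    for c in cs:
        if cv2.contourArea(c)/S/S<amin: continue
        P=np.c_[X1-c[:,0,1]/S,Y1-c[:,0,0]/S]; b=boxy(P); out.append((b,P))
    return out
if __name__=='__main__':
  for n in('scene','side'):
    c=cams.camera(n)
    r=rect(c,4,X0,X1,Y0,Y1,S); hsv=cv2.cvtColor(r,cv2.COLOR_BGR2HSV)
    m=((hsv[...,1]<90)&(hsv[...,2]>90)&(hsv[...,2]<220)).astype(np.uint8); m=cv2.morphologyEx(m,cv2.MORPH_OPEN,np.ones((5,5)))
    for b,P in blobs(m,5000): print(n,'board',np.round(b[0],1),np.round(b[1:],1))
    for z,nm in((4,'out'),(12,'drv')):
      r=rect(c,z,X0,X1,Y0,Y1,S); hsv=cv2.cvtColor(r,cv2.COLOR_BGR2HSV)
      m=(abs(hsv[...,0].astype(int)-28)<8)&(hsv[...,1]>130)&(hsv[...,2]>120)
      for b,P in blobs(m,500): print(n,'yellow',nm,np.round(b[0],1),np.round(b[1:],1))
    r=rect(c,14,X0,X1,Y0,Y1,S); hsv=cv2.cvtColor(r,cv2.COLOR_BGR2HSV)
    for b,P in blobs(hsv[...,2]<90,800): print(n,'black',np.round(b[0],1),np.round(b[1:],1))
    cv2.imwrite(f'pics/t_{n}.png',r)
    for x in(): pass
    hh=hsv[...,0].astype(int); bl=np.percentile(r.reshape(-1,3),50,axis=0)
    # red driver area: y 180..290, x 460..700
    q=r[int((X1-700)*S):int((X1-460)*S),int((Y1-290)*S):int((Y1-180)*S)]
    lab=cv2.cvtColor(q,cv2.COLOR_BGR2LAB).astype(int); d=np.linalg.norm(lab-np.median(lab.reshape(-1,3),axis=0),axis=2)
    cv2.imwrite(f'pics/q_{n}.png',np.hstack([q,cv2.cvtColor(np.clip(d*4,0,255).astype(np.uint8),cv2.COLOR_GRAY2BGR)]))
  cv2.imwrite('pics/q.png',np.hstack([cv2.imread('pics/q_scene.png'),cv2.imread('pics/q_side.png')])[:,:800])
E
python3 m.py
```

```text
scene board [ 456.1 -313.7] [373.3 206.8 139.6]
scene board [ 545.2 -127.4] [230.1  69.8 178. ]
scene board [557.4 119.7] [ 230.2   70.  -174.6]
scene board [746.8 100.2] [160.5  66.5 -90. ]
scene yellow out [ 524.  -127.6] [ 84.2  21.6 178.5]
scene yellow out [532.6  -9.3] [ 86.8  27.1 171.9]
scene yellow drv [ 515.9 -122.1] [ 83.2  21.5 178. ]
scene yellow drv [524.6  -4.8] [ 85.8  26.7 171.6]
scene yellow drv [ 768.5 -209. ] [ 47.6  29.6 145.9]
scene black [ 492.5 -264. ] [ 103.4   38.9 -167.7]
scene black [504.8 118.9] [ 103.8   24.6 -175. ]
side board [ 521.3 -374.1] [ 229.6   71.2 -172.8]
side board [ 545.3 -132.5] [229.1  71.  177.9]
side board [557.8 114. ] [ 229.2   71.9 -174.8]
side board [746.8 153.5] [295.   66.5 -90. ]
side yellow out [526.2   5.7] [ 74.6  46.6 167.6]
side yellow out [ 545. -130.] [134.1  25.7 178. ]
side yellow drv [523.1  -4.7] [ 73.9  46.2 167.9]
side yellow drv [ 542. -139.] [133.1  25.6 178.1]
side yellow drv [ 771.5 -189.5] [  76.2   30.7 -121.6]
side black [ 493.8 -270.5] [ 105.1   44.2 -169.8]
side black [506.4  98. ] [ 100.1   23.9 -174.8]
side black [ 763.5 -217.8] [  49.9   29.7 -117.1]
```

```bash
python3 -c "
import cv2;a=cv2.imread('pics/q.png');cv2.imwrite('pics/q2.png',cv2.resize(a,None,fx=.9,fy=.9));print(a.shape)"
```

```text
(480, 800, 3)
```

View pics/q.png

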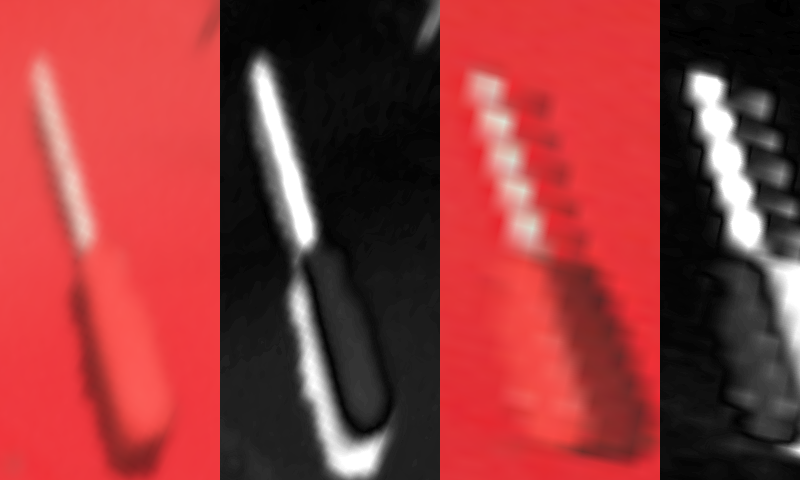

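The masks give boards black (557,117), yellow (545,-130) and red (521,-372), and grips black ~(493,-267), yellow ~(524,-5) and red ~(525,233). The two views differ by about 5 mm, so I'll go and refine each with the wrist camera, black first.

>>> {"op": "carry_out", "data": {
  "plan": [
    {"xyz":[20,-12,0],"spin":0.013},
    {"xyz":[35,-22,0],"spin":0.012},
    {"xyz":[35,-22,0],"spin":0.012},
    {"xyz":[35,-22,0],"spin":0.012},
    {"xyz":[35,-22,0],"spin":0.012},
    {"xyz":[35,-22,0],"spin":0.012},
    {"xyz":[35,-22,0],"spin":0.012},
    {"xyz":[35,-22,0],"spin":0.012},
    {"xyz":[35,-22,0],"spin":0.012},
    {"xyz":[35,-22,0],"spin":0.012},
    {"xyz":[25,-15,0],"spin":0.012},
    {"xyz":[15,-7,0],"spin":0},
    {"xyz":[0,0,0],"spin":0}
  ],
  "grip": 1
}}

```text
time: 1.98
tcp_pos: [515.4, -286.1, 250.3]
orientation: [-180.0, -0.0, 12.1]
force: [-0.2, -1.0, -0.1]
finger_gap: 85.4
grasp_force: 0.0
```

```bash
cat >> h.py <<'E'
def wshot(fn,z,x0,x1,y0,y1,s=2.):
    c=cams.camera('wrist'); c['fish']=1; r=rect(c,z,x0,x1,y0,y1,s); cv2.imwrite('pics/raw_'+fn,c['frame'][...,::-1])
    cv2.imwrite('pics/'+fn,r); return c,r
def go(x,y,z,yaw):
    s=readout.get_state(); p=s['tcp_pos']; a=np.radians(s['orientation'][2]); d=np.array([x,y])-p[:2]
    c,n=np.cos(a),np.sin(a)
    print('pos',np.round(p,1),'yaw',round(s['orientation'][2],1),'t',round(s['time'],2),'tool d',np.round([c*d[0]+n*d[1],n*d[0]-c*d[1],p[2]-z],1),'spin',round(a-np.radians(yaw),3))
E
python3 - <<'E'
from h import *
go(493,-267,250,12)
c,r=wshot('w1.png',4,380,640,-440,-180,2); print(c['fovy'])
E
```

```text
pos [ 515.4 -286.1  250.3] yaw 12.1 t 1.98 tool d [-17.9 -23.4   0.3] spin 0.002
65.70646984690485
```

View pics/w1.png

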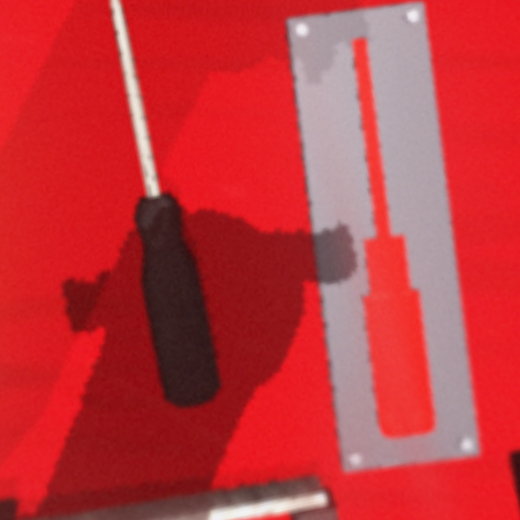

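Wrist view: black handle runs (157,198)–(192,403), which puts its middle at (493,-267) with yaw 10°. The red board is centred at (384,237) px, so (521.5,-372) at -173°, agreeing with the fixed cameras. Grasping black.

>>> {"op": "carry_out", "data": {
  "plan": [
    {"xyz":[-8,-10,20],"spin":0.035},
    {"xyz":[-9,-12,40],"spin":0},
    {"xyz":[0,-1,45],"spin":0},
    {"xyz":[0,0,45],"spin":0},
    {"xyz":[0,0,40],"spin":0},
    {"xyz":[0,0,25],"spin":0},
    {"xyz":[0,0,13],"spin":0},
    {"xyz":[0,0,0],"spin":0}
  ],
  "grip": 1
}}

```text
time: 3.02
tcp_pos: [492.4, -268.6, 21.7]
orientation: [-180.0, 0.1, 9.9]
force: [0.3, -0.2, 0.8]
finger_gap: 85.5
grasp_force: 0.0
```

>>> {"op": "carry_out", "data": {
  "plan": [
    {"xyz":[0,0,0],"spin":0},
    {"xyz":[0,0,0],"spin":0},
    {"xyz":[0,0,0],"spin":0},
    {"xyz":[0,0,0],"spin":0},
    {"xyz":[0,0,0],"spin":0},
    {"xyz":[0,0,0],"spin":0}
  ],
  "grip": -1,
  "newtons": 50
}}

```text
time: 3.78
tcp_pos: [494.6, -267.8, 23.3]
orientation: [179.9, -0.1, 10.0]
force: [-0.8, 0.3, 6.2]
finger_gap: 25.8
grasp_force: 49.9
```

>>> {"op": "carry_out", "data": {
  "plan": [
    {"xyz":[0,0,-20],"spin":0},
    {"xyz":[0,0,-40],"spin":0},
    {"xyz":[2,-10,-45],"spin":0},
    {"xyz":[5,-25,-40],"spin":0},
    {"xyz":[8,-37,0],"spin":0},
    {"xyz":[9,-40,0],"spin":0},
    {"xyz":[9,-40,0],"spin":0},
    {"xyz":[9,-40,0],"spin":0},
    {"xyz":[9,-40,0],"spin":0},
    {"xyz":[9,-40,0],"spin":0},
    {"xyz":[9,-40,0],"spin":0},
    {"xyz":[6,-35,0],"spin":0.02},
    {"xyz":[4,-20,0],"spin":0.03},
    {"xyz":[1,-5,0],"spin":0.03},
    {"xyz":[0,0,0],"spin":0},
    {"xyz":[0,0,0],"spin":0}
  ]
}}

```text
time: 5.78
tcp_pos: [508.6, 111.9, 167.5]
orientation: [180.0, 0.0, 5.3]
force: [-1.0, 0.3, -1.2]
finger_gap: 26.6
grasp_force: 49.5
```

```bash
python3 - <<'E'
from h import *
go(507.7,112.4,26,5.3)
c,r=wshot('w2.png',4,420,700,-20,250,2)
print(np.round(c['world_from_camera'],2)[:3,3],readout.get_state()['finger_gap'])
cv2.imwrite('pics/w2.png',np.hstack([r,cv2.cvtColor(c['frame'],cv2.COLOR_RGB2BGR)[:,100:360].repeat(1,0) if 0 else r[:,:0]]))
E
```

```text
pos [508.6 111.9 167.5] yaw 5.3 t 5.78 tool d [ -0.9  -0.6 141.5] spin 0.001
[591.57 119.19 290.89] 26.08020311345999
```

View pics/w2.png

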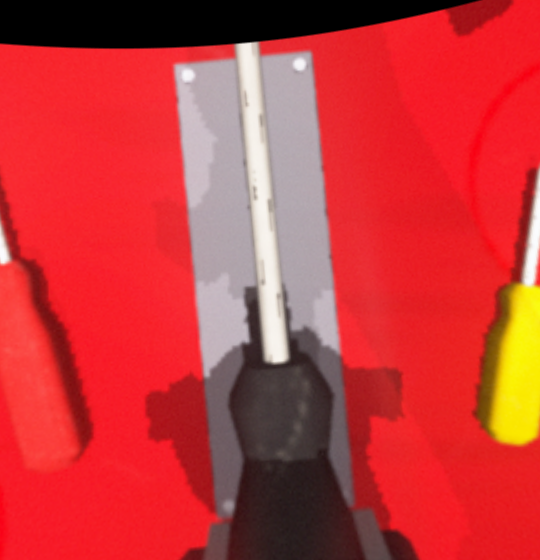

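The tool hangs parallel to the board (top corners (177,66),(312,53)), with its neck 50 mm ahead of the TCP as it should be. Lowering and releasing.

>>> {"op": "carry_out", "data": {
  "plan": [
    {"xyz":[-1,0,20],"spin":0},
    {"xyz":[0,0,35],"spin":0},
    {"xyz":[0,0,35],"spin":0},
    {"xyz":[0,0,25],"spin":0},
    {"xyz":[0,0,15],"spin":0},
    {"xyz":[0,0,7],"spin":0},
    {"xyz":[0,0,3],"spin":0},
    {"xyz":[0,0,0],"spin":0},
    {"xyz":[0,0,0],"spin":0}
  ]
}}

```text
time: 6.95
tcp_pos: [508.5, 112.8, 28.1]
orientation: [-180.0, -0.1, 5.4]
force: [-0.3, -0.4, -0.9]
finger_gap: 26.0
grasp_force: 49.5
```

>>> {"op": "carry_out", "data": {
  "plan": [
    {"xyz":[0,0,0],"spin":0},
    {"xyz":[0,0,0],"spin":0},
    {"xyz":[0,0,0],"spin":0},
    {"xyz":[0,0,0],"spin":0},
    {"xyz":[0,0,0],"spin":0},
    {"xyz":[0,0,-20],"spin":0},
    {"xyz":[0,0,-40],"spin":0},
    {"xyz":[0,0,-60],"spin":0},
    {"xyz":[0,0,-60],"spin":0},
    {"xyz":[0,0,-40],"spin":0},
    {"xyz":[0,0,0],"spin":0},
    {"xyz":[0,0,0],"spin":0}
  ],
  "grip": 1
}}

```text
time: 8.45
tcp_pos: [507.1, 112.3, 246.5]
orientation: [180.0, 0.1, 5.4]
force: [0.1, -0.2, -0.0]
finger_gap: 85.4
grasp_force: 0.0
```

```bash
python3 - <<'E'
from h import *
go(525,233,22,14)
c,r=wshot('w3.png',4,430,690,-30,330,1.6)
print(np.round(c['world_from_camera'],2)[:3,3])
E
```

```text
pos [507.1 112.3 246.5] yaw 5.4 t 8.45 tool d [  29.1 -118.5  224.5] spin -0.151
[590.16 119.64 369.77]
```

View pics/w3.png

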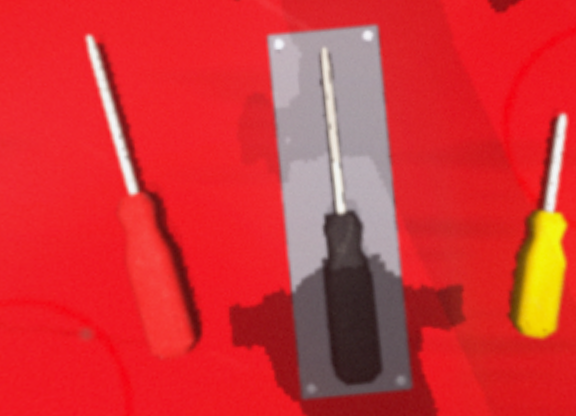

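Black lies on its outline. Red handle runs (136,195)–(178,352), which gives middle (521,229) and yaw 15.5°; yellow's middle is about (520.5,-6.3), yaw -8°. Grasping red.

>>> {"op": "carry_out", "data": {
  "plan": [
    {"xyz":[5,-20,0],"spin":0},
    {"xyz":[7,-35,20],"spin":0},
    {"xyz":[7,-35,30],"spin":0},
    {"xyz":[6,-25,35],"spin":-0.03},
    {"xyz":[0,0,40],"spin":-0.07},
    {"xyz":[0,0,40],"spin":-0.076},
    {"xyz":[0,0,30],"spin":0},
    {"xyz":[0,0,20],"spin":0},
    {"xyz":[0,0,9],"spin":0},
    {"xyz":[0,0,0],"spin":0}
  ]
}}

```text
time: 9.75
tcp_pos: [521.7, 229.4, 22.9]
orientation: [180.0, 0.1, 15.5]
force: [0.3, -0.2, 0.3]
finger_gap: 85.7
grasp_force: 0.0
```

>>> {"op": "carry_out", "data": {
  "plan": [
    {"xyz":[0,0,0],"spin":0},
    {"xyz":[0,0,0],"spin":0},
    {"xyz":[0,0,0],"spin":0},
    {"xyz":[0,0,0],"spin":0},
    {"xyz":[0,0,0],"spin":0},
    {"xyz":[0,0,0],"spin":0}
  ],
  "grip": -1
}}

```text
time: 10.5
tcp_pos: [522.7, 229.6, 24.3]
orientation: [180.0, -0.1, 15.4]
force: [-0.5, 0.2, 5.6]
finger_gap: 26.2
grasp_force: 49.8
```

>>> {"op": "carry_out", "data": {
  "plan": [
    {"xyz":[0,0,-20],"spin":0},
    {"xyz":[0,0,-40],"spin":0},
    {"xyz":[-3,9,-45],"spin":0},
    {"xyz":[-8,22,-40],"spin":0},
    {"xyz":[-13,36,0],"spin":0},
    {"xyz":[-15,40,0],"spin":0},
    {"xyz":[-15,40,0],"spin":0},
    {"xyz":[-15,40,0],"spin":0},
    {"xyz":[-15,40,0],"spin":0},
    {"xyz":[-15,40,0],"spin":0},
    {"xyz":[-15,40,0],"spin":0},
    {"xyz":[-15,40,0],"spin":0},
    {"xyz":[-15,40,0],"spin":0},
    {"xyz":[-15,40,0],"spin":0},
    {"xyz":[-15,40,0],"spin":0},
    {"xyz":[-15,40,0],"spin":0},
    {"xyz":[-13,36,0],"spin":0.03},
    {"xyz":[-6,20,0],"spin":0.06},
    {"xyz":[0,0,0],"spin":0.056},
    {"xyz":[0,0,0],"spin":0}
  ]
}}

```text
time: 13.0
tcp_pos: [471.2, -367.5, 168.3]
orientation: [-179.9, -0.0, 7.1]
force: [-0.2, -0.4, -1.1]
finger_gap: 26.7
grasp_force: 49.7
```

```bash
python3 - <<'E'
from h import *
go(471.9,-378.1,27,7.05)
c,r=wshot('w4.png',4,370,660,-480,-240,2)
print(np.round(c['world_from_camera'],2)[:3,3])
E
```

```text
pos [ 471.2 -367.5  168.3] yaw 7.1 t 13.0 tool d [ -0.7  10.6 141.3] spin 0.001
[ 553.88 -357.78  291.79]
```

View pics/w4.png

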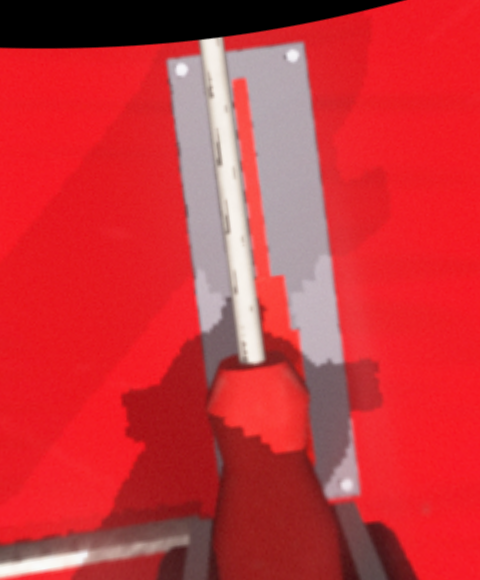

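Red board corners (167,60),(303,42) match the estimate, and the shaft is parallel to the outline. It needs to go 10.6 mm right, then down.

>>> {"op": "carry_out", "data": {
  "plan": [
    {"xyz":[0,6,10],"spin":0},
    {"xyz":[0,4.6,35],"spin":0},
    {"xyz":[0,0,40],"spin":0},
    {"xyz":[0,0,30],"spin":0},
    {"xyz":[0,0,15],"spin":0},
    {"xyz":[0,0,7],"spin":0},
    {"xyz":[0,0,3],"spin":0},
    {"xyz":[0,0,0],"spin":0},
    {"xyz":[0,0,0],"spin":0}
  ]
}}

```text
time: 14.18
tcp_pos: [473.0, -379.7, 29.4]
orientation: [179.9, -0.1, 7.1]
force: [-0.2, -1.0, -0.8]
finger_gap: 26.3
grasp_force: 49.7
```

>>> {"op": "carry_out", "data": {
  "plan": [
    {"xyz":[0,0,0],"spin":0},
    {"xyz":[0,0,0],"spin":0},
    {"xyz":[0,0,0],"spin":0},
    {"xyz":[0,0,0],"spin":0},
    {"xyz":[0,0,0],"spin":0},
    {"xyz":[0,0,-20],"spin":0},
    {"xyz":[0,0,-40],"spin":0},
    {"xyz":[0,0,-60],"spin":0},
    {"xyz":[0,0,-60],"spin":0},
    {"xyz":[0,0,-40],"spin":0},
    {"xyz":[0,0,0],"spin":0},
    {"xyz":[0,0,0],"spin":0}
  ],
  "grip": 1
}}

```text
time: 15.68
tcp_pos: [471.9, -378.9, 248.8]
orientation: [180.0, -0.0, 7.1]
force: [-0.4, 0.5, -0.4]
finger_gap: 85.4
grasp_force: 0.0
```

```bash
python3 - <<'E'
from h import *
go(520.5,-6.3,21,-8)
c,r=wshot('w5.png',4,370,660,-480,-100,1.5)
print(np.round(c['world_from_camera'],2)[:3,3])
E
```

```text
pos [ 471.9 -378.9  248.8] yaw 7.1 t 15.68 tool d [  94.3 -363.8  227.8] spin 0.263
[ 554.5  -369.1   372.26]
```

View pics/w5.png

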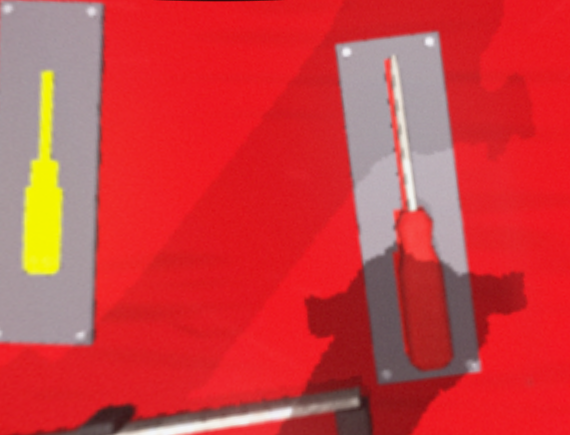

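Red is on its outline, about 3 mm off. The yellow board's outline handle middle is near (515,-129), yaw -2°. Going to grasp yellow.

>>> {"op": "carry_out", "data": {
  "plan": [
    {"xyz":[5,-20,0],"spin":0},
    {"xyz":[9,-35,0],"spin":0},
    {"xyz":[10,-40,0],"spin":0},
    {"xyz":[10,-40,0],"spin":0},
    {"xyz":[10,-40,0],"spin":0},
    {"xyz":[10,-40,0],"spin":0},
    {"xyz":[10,-40,0],"spin":0},
    {"xyz":[10,-39,0],"spin":0},
    {"xyz":[10,-35,10],"spin":0},
    {"xyz":[7,-25,25],"spin":0},
    {"xyz":[3,-10,35],"spin":0.063},
    {"xyz":[0,0,40],"spin":0.1},
    {"xyz":[0,0,40],"spin":0.1},
    {"xyz":[0,0,20],"spin":0},
    {"xyz":[0,0,0],"spin":0},
    {"xyz":[0,0,0],"spin":0}
  ]
}}

```text
time: 17.73
tcp_pos: [520.6, -5.3, 78.7]
orientation: [-180.0, -0.0, -7.9]
force: [-0.0, 0.0, 2.0]
finger_gap: 85.5
grasp_force: 0.0
```

```bash
python3 - <<'E'
from h import *
go(520.5,-6.3,21,-8)
c=cams.camera('wrist');c['fish']=1
r=rect(c,12,440,640,-100,80,2.); hsv=cv2.cvtColor(r,cv2.COLOR_BGR2HSV)
m=(abs(hsv[...,0].astype(int)-28)<8)&(hsv[...,1]>130)&(hsv[...,2]>80)
cs,_=cv2.findContours(m.astype(np.uint8),cv2.RETR_EXTERNAL,cv2.CHAIN_APPROX_NONE)
for k in cs:
    if cv2.contourArea(k)>500:
        (a,s,t)=cv2.minAreaRect(k); print(640-a[1]/2,80-a[0]/2,np.array(s)/2,t)
E
```

```text
pos [520.6  -5.3  78.7] yaw -7.9 t 17.73 tool d [ 0.1  1.  57.7] spin 0.002
519.5334396362305 -3.6896820068359375 [23.54042625 79.0490799 ] 7.96960973739624
```

>>> {"op": "carry_out", "data": {
  "plan": [
    {"xyz":[-1,-1,15],"spin":0},
    {"xyz":[0,0,22],"spin":0},
    {"xyz":[0,0,14],"spin":0},
    {"xyz":[0,0,6],"spin":0},
    {"xyz":[0,0,0],"spin":0}
  ]
}}

```text
time: 18.4
tcp_pos: [519.5, -5.2, 21.0]
orientation: [180.0, 0.0, -8.0]
force: [-0.3, -0.4, -0.2]
finger_gap: 85.1
grasp_force: 0.0
```

>>> {"op": "carry_out", "data": {
  "plan": [
    {"xyz":[0,0,0],"spin":0},
    {"xyz":[0,0,0],"spin":0},
    {"xyz":[0,0,0],"spin":0},
    {"xyz":[0,0,0],"spin":0},
    {"xyz":[0,0,0],"spin":0},
    {"xyz":[0,0,0],"spin":0}
  ],
  "grip": -1
}}

```text
time: 19.15
tcp_pos: [520.4, -5.1, 21.9]
orientation: [-180.0, -0.1, -8.0]
force: [-0.5, -0.6, 4.9]
finger_gap: 22.6
grasp_force: 50.5
```

>>> {"op": "carry_out", "data": {
  "plan": [
    {"xyz":[0,0,-20],"spin":0},
    {"xyz":[0,0,-35],"spin":0},
    {"xyz":[2,10,-30],"spin":0},
    {"xyz":[3,25,-15],"spin":0},
    {"xyz":[3,35,0],"spin":0},
    {"xyz":[3,35,0],"spin":0},
    {"xyz":[2,18,0],"spin":-0.035},
    {"xyz":[0,0,0],"spin":-0.07},
    {"xyz":[0,0,0],"spin":0},
    {"xyz":[0,0,0],"spin":0}
  ]
}}

```text
time: 20.4
tcp_pos: [515.0, -128.3, 120.8]
orientation: [-180.0, 0.1, -2.0]
force: [0.8, -0.3, -1.4]
finger_gap: 22.3
grasp_force: 49.8
```

```bash
python3 - <<'E'
from h import *
go(515,-129,26,-1.9)
c,r=wshot('w6.png',4,410,660,-240,-20,2)
print(np.round(c['world_from_camera'],2)[:3,3])
E
```

```text
pos [ 515.  -128.3  120.8] yaw -2.0 t 20.4 tool d [ 0.   0.7 94.8] spin -0.001
[ 598.39 -131.74  244.14]
```

View pics/w6.png

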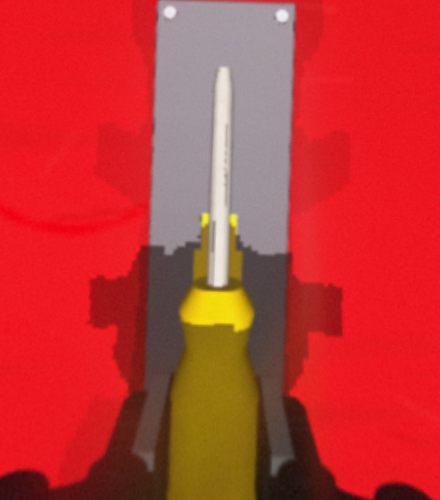

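Shaft aligned with the outline (board edges 157..295), with the neck 38 mm ahead of the TCP, as expected. Lowering.

>>> {"op": "carry_out", "data": {
  "plan": [
    {"xyz":[0,0,20],"spin":0},
    {"xyz":[0,0,30],"spin":0},
    {"xyz":[0,0,25],"spin":0},
    {"xyz":[0,0,12],"spin":0},
    {"xyz":[0,0,6],"spin":0},
    {"xyz":[0,0,2],"spin":0},
    {"xyz":[0,0,0],"spin":0},
    {"xyz":[0,0,0],"spin":0}
  ]
}}

```text
time: 21.45
tcp_pos: [516.2, -129.0, 27.0]
orientation: [180.0, -0.1, -2.0]
force: [-0.9, -0.1, -0.2]
finger_gap: 22.2
grasp_force: 49.8
```

>>> {"op": "carry_out", "data": {
  "plan": [
    {"xyz":[0,0,0],"spin":0},
    {"xyz":[0,0,0],"spin":0},
    {"xyz":[0,0,0],"spin":0},
    {"xyz":[0,0,0],"spin":0},
    {"xyz":[0,0,0],"spin":0},
    {"xyz":[0,0,-20],"spin":0},
    {"xyz":[0,0,-40],"spin":0},
    {"xyz":[0,0,-60],"spin":0},
    {"xyz":[0,0,-60],"spin":0},
    {"xyz":[0,0,-40],"spin":0},
    {"xyz":[0,0,0],"spin":0},
    {"xyz":[0,0,0],"spin":0}
  ],
  "grip": 1
}}

```text
time: 22.95
tcp_pos: [514.7, -128.7, 245.5]
orientation: [-180.0, 0.1, -2.0]
force: [0.3, 0.7, -0.8]
finger_gap: 85.7
grasp_force: 0.0
```

```bash
python3 - <<'E'
from h import *
go(515,-129,26,-1.9)
c,r=wshot('w7.png',4,400,680,-430,250,1.15)
r2=rect(cams.camera('scene'),4,330,680,-200,580,1.); cv2.imwrite('pics/w7.png',np.vstack([cv2.copyMakeBorder(r[:240],0,0,0,18,cv2.BORDER_CONSTANT),r2[:,:800]]) if r.shape[1]==762 else np.vstack([cv2.resize(r,(780,320)),r2[:280]])); 
E
```

```text
pos [ 514.7 -128.7  245.5] yaw -2.0 t 22.95 tool d [3.000e-01 2.000e-01 2.195e+02] spin -0.001
```

View pics/w7.png

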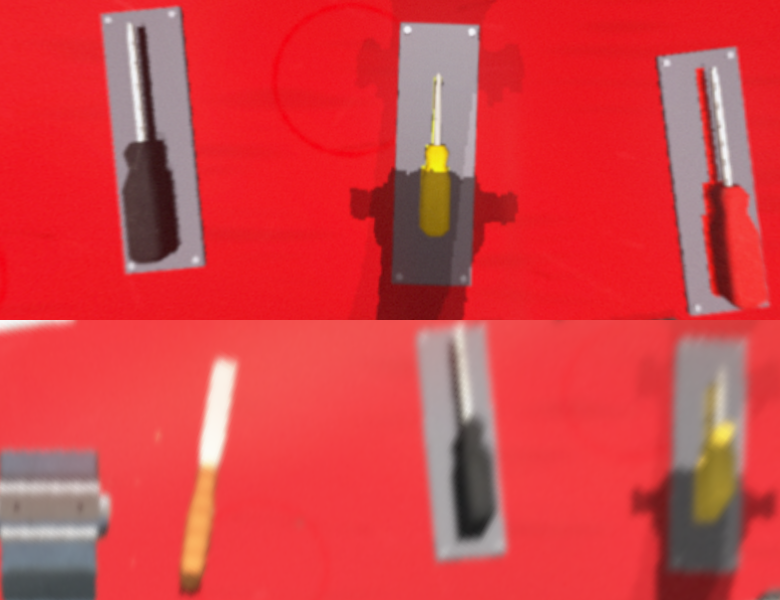

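All three drivers lie on their own boards: black (148,200), yellow (435,190), red (735,240). The side offsets in the picture are parallax, and the chisel is undisturbed. Handing in.

```bash
python3 -c "
from h import *
print(robot.sign_off())"
```

```text
the job is handed in; nothing more can be done
None
```

The job is handed in at about 23 s of the 96 s allowed: the red, black and yellow screwdrivers each lie on the board of their own colour, within about 5 mm of the outline by my camera measurements. The arm never went near the chisel or the pliers; sign-off returned no verdict.

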